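# Switch the bead dispenser to the green cup

## Robot

A 7-joint arm with a two-finger parallel gripper is mounted at the origin on the work surface. World frame = base frame: x ahead of the robot, y to its left, z up, the work surface at z = 0. Lengths are in m, angles in rad, forces in N, time in s.
With the tool pointing down it reaches from about 0.425 to 0.825 m from the base axis. Payload 3.6 kg.
Tool frame: the origin (TCP) lies where the fingers leave the gripper's body, on its centre line; the fingertips stand 73 mm ahead of it and the grasp point (between the pads) lies 54 mm ahead of it; z points along the fingers, y is the line along which they close (so a half turn about z gives the same grasp; the last joint's range is limited). The gripper opens to 85 mm and grips with 20 to 120 N. Pads are 22 mm wide; open, the fingers measure 114 mm over their backs; the gripper's body (76 mm by 85 mm) begins 54 mm behind the grasp point. The pads swing forward as they close: fully open they stand 13 mm farther back than shut.
Start: joints at [-1.254, 0.615, -0.013, 1.423, 0.008, 1.103, -0.04], TCP at [0.219, 0.612, 0.304] pointing down, gripper open.
Joint ranges: [-3.12, 3.12], [-0.3, 2.06], [-1.34, 1.32], [0.26, 2.42], [-1.36, 4.5], [0.01, 1.98], [-2.84, 2.84]. Speed limits (rad/s): [2.79, 2.79, 3.14, 3.14, 3.14, 3.14, 3.14].

## Interface

Orientations are given as a unit quaternion [x, y, z, w].
In Python, from station import arm, snapshot, camera_info, ticket gives the robot as it stands. Calls block until the motion is done:
- arm.movep(position, orientation): joint-space move of the TCP to a pose.
- arm.line_to(position, velocity=0.15, ori=None): straight line of the TCP; ori=None keeps the orientation; velocity is the mean speed in m/s.
- arm.move_j(angles): joint-space move.
- arm.move_gripper(opening, effort=None): opening from 0.0 (shut) to 1.0 (fully open); effort is the grip in N (None keeps the last); returns when the fingers have stopped.
- arm.pause(seconds).
- arm.ik(position, orientation): joint angles nearest the present ones, or None.
- snapshot(name): name is "scene" or "top" or "wrist"; returns the picture (480x640x3 uint8, blue, green, red); there is no depth.
- camera_info(name): a dict with "fx", "fy", "cx", "cy" (pixels), "R" (3x3) and "t" (3): a world point X has camera coordinates R X + t; the wrist camera has in their place "T_tool_cam" (4x4, takes a point from camera to tool coordinates, whose origin is the TCP and whose axes are the flange's). Camera axes: x right, y down, z forward; pixel columns grow to the right and rows downward; lengths in m; the calibration is good to about 2 mm. A picture is of the moment at which its call begins: read the wrist's pose just before it. camera_info takes no time and is no camera call.
A pose or a line that the arm cannot do raises arm.MotionError and nothing moves.
- ticket.finish_job(): hands the job in; it is judged then, once.
Readings, each from a call of its own:
- arm.read_time(): time.
- arm.read_joint_positions(): joint angles.
- arm.read_dq(): joint speeds.
- arm.read_effort(): joint torques, N m.
- arm.read_tool_pos(): TCP position.
- arm.read_eef_rot(): TCP orientation.
- arm.read_ft_force(): force on the tool from outside, world axes, zero at the start.
- arm.read_wrist_torque(): the same for the moment, N m.
- arm.read_opening(): opening from 0.0 (shut) to 1.0 (fully open).
- arm.read_finger_force(): force on a finger pad.
Only numpy, scipy, OpenCV 4.12 (cv2) and the standard library are available. Lean on these libraries where they do the work, as an engineer would, in place of code of your own. Each camera call takes 0.05 s, during which the arm holds its last target. There are 200 camera calls.

## Task

Switch the bead dispenser on the craft table over to the green beads: pull its black selector knob up against the spring, turn the pointer to the cup of green beads, feel for the notch there and let the knob drop fully home in it. Never force the knob sideways or downwards while its pin is caught or resting on the plate, leave the tin, the tub, the pen and the knife where they are, and let go at the end.

Things in the scene. Friction and masses are not known exactly. Their poses are not given: they have to be found in the camera images.
- dispenser: Cream bead dispenser, a box 200 x 200 x 80 mm with mint trim, fixed to the table. Origin: centre of its underside; z up; outlet on the -y face. Three cups stand on its flat top on a circle of 72 mm radius round the selector's axis: the black cup straight towards its +x, the two others 58 degrees to either side.
- dial_center (a point): Top centre of the grey dial collar (80 mm across, top 99 mm above the table), on the selector's vertical axis, at x = -20 mm, y = 0 in the dispenser's frame. Axes as the dispenser's.
- selector_grip (a point): Grip point on the selector's axis, 136 mm above the table when home. Black knob: disc 72 mm across (top at 108.5 mm when home) with an upright coral grip bar 52 long, 12 thick, 38 mm high on it (top at 146.5 mm). x axis: along the bar to the pointer; z up. Starts home, pointing at the black cup. Slides straight up; turns at most 80 degrees either way from there.
- pointer_tip (a point): Tip of the white pointer needle on the knob, 50 mm from the selector's axis in the direction of the bar.
- selector_pull (a joint): How far the knob is pulled up, m: 0 home, stop at 0.016. Spring: 5 N home, 8 N at 8 mm, 10.5 N at the stop; drag 50 N per m/s. A pin sits 8 mm deep in the notch: the knob turns freely above 8.5 mm. Let down between notches the pin rests on the flat plate (reads 7 to 8 mm) and slides there easily; over a notch the knob, if free, drops to 0 by its spring.
- selector_pin: Flat-ended steel pin, 4 mm wide, hidden under the disc, 26 mm from the axis below the pointer. Notches are 6 mm wide (2 degrees play each way). The green and amber notches lie 4 to 12 degrees off their cups' directions, to one side or the other, different each time: feel for them. Forcing it does damage: keep its contact force under 30 N. Origin: on the axis, at table level when home.
- green_cup: Small gold cup, 36 mm across and 14 mm high, filled with green beads, fixed on the dispenser's top to the left or right of the black cup. Origin: centre of its underside.
- amber_cup: The same with amber beads, on the other side.
- black_cup: The same with black beads, always in the middle.
- tin: Shallow gold tin of mixed beads, 112 mm across, 16 mm high, loose on the table before the outlet. Origin: centre of its underside.
- tub: White tub with a blue cap, 68 mm across, 120 mm high, loose on the table beside the dispenser. Origin: centre of its underside.
- pen: Violet and coral pen lying on the table, 131 mm long, 12 mm thick. Origin: under its middle; x along it.
- knife: Steel table knife lying flat beyond the dispenser's +x face, 180 mm long, 20 mm wide. Origin: under its middle; x along it.

How it is judged:
By the outcome, as a careful person would: the job done as asked, in the order asked, and still so for the second after the job is handed in, with the robot touching nothing.
It also fails if it takes over 48 s, if anything falls off the work surface, if the arm or the gripper's body presses on something with over 40 N, if the wrist force passes 120 N, or if a joint passes its speed limit or range.

## Working session

There is one attempt and no reset: what is moved stays moved. The work goes in short steps, each a Python script; the robot and the scene stay as the last script left them, time stands still between calls to the robot, and variables do not carry over. Pictures are saved under pics/ and viewed, at most 10 in all, crops included, and the job is handed in when it is done.

```bash
ls; mkdir -p pics
python3 - <<'E'
from station import arm, snapshot, camera_info
import cv2,numpy as np
for n in ["scene","top"]:
    cv2.imwrite(f"pics/{n}0.png",snapshot(n))
    c=camera_info(n); R=np.array(c["R"]);print(n,c["fx"],c["cx"],c["cy"],(-R.T@np.array(c["t"])).round(3),R.round(2).tolist())
print(arm.read_time(),arm.read_tool_pos(),arm.read_eef_rot(),arm.read_ft_force())
E
```

```text
pics
scene 546.595437463447 314.6127087038816 237.75438592028684 [1.337 0.226 0.652] [[-0.25, 0.97, 0.01], [0.55, 0.15, -0.82], [-0.8, -0.2, -0.57]]
top 459.92989654373 323.0616365722482 239.9351182670212 [0.537 0.038 0.876] [[0.02, -1.0, 0.0], [-1.0, -0.02, -0.05], [0.05, -0.0, -1.0]]
0.1 [0.21885944 0.61149754 0.30282257] [ 1.70998087e-01  9.85270651e-01 -1.16386048e-03 -2.09295529e-04] [-0.89337145 -0.65563606  1.15638275]
```

View pics/scene0.png

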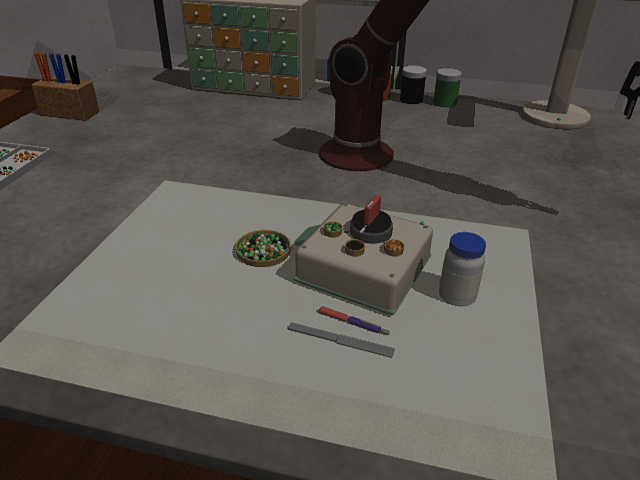

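View pics/top0.png

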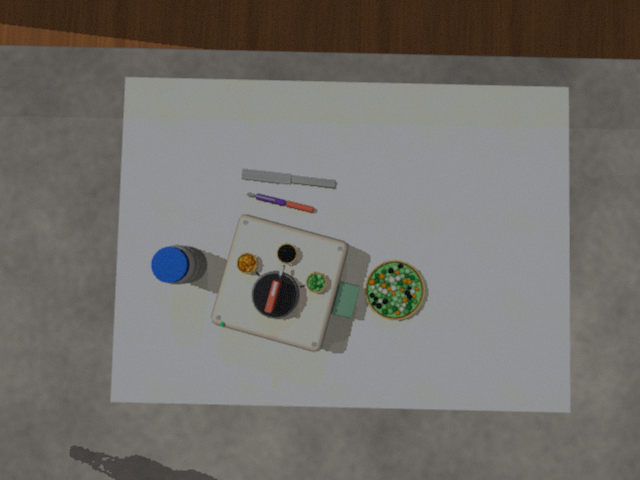

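The scene view shows the dispenser with the coral bar at about (373,209), green cup (333,229), black cup (355,247) and amber cup (394,247). In the top view the bar is at (272,296), green cup (317,283), black (287,254) and amber (247,263). The tin, tub, pen and knife are all clear of the dial. Next I'll measure across the two views.

```bash
cat > h.py <<'E'
from station import arm, snapshot, camera_info, ticket
import cv2, numpy as np
from scipy.spatial.transform import Rotation as Rot
def cam(n):
    c=camera_info(n); K=np.array([[c["fx"],0,c["cx"]],[0,c["fy"],c["cy"]],[0,0,1]])
    if "R" in c: R,t=np.array(c["R"]),np.array(c["t"])
    else:
        T=np.eye(4); T[:3,:3]=Rot.from_quat(arm.read_eef_rot()).as_matrix(); T[:3,3]=arm.read_tool_pos()
        W=np.linalg.inv(T@np.array(c["T_tool_cam"])); R,t=W[:3,:3],W[:3,3]
    return K,R,np.ravel(t)
def ray(C,p):
    K,R,t=C; return -R.T@t, R.T@np.linalg.inv(K)@[p[0],p[1],1]
def onplane(C,p,z):
    o,d=ray(C,p); return o+d*(z-o[2])/d[2]
def tri(C1,p1,C2,p2):
    P=[C[0]@np.c_[C[1],C[2]] for C in (C1,C2)]
    X=cv2.triangulatePoints(P[0],P[1],np.float64(p1).reshape(2,1),np.float64(p2).reshape(2,1)).ravel(); return X[:3]/X[3]
H={"green":((45,120,40),(85,255,255)),"amber":((8,150,70),(25,255,255)),"coral":((0,110,60),(7,255,255))}
def blob(im,col,box):
    x0,y0,x1,y1=box
    hsv=cv2.cvtColor(im,cv2.COLOR_BGR2HSV); m=cv2.inRange(hsv,*map(np.array,H[col]))
    k=np.zeros_like(m); k[y0:y1,x0:x1]=m[y0:y1,x0:x1]
    k=cv2.morphologyEx(k,cv2.MORPH_CLOSE,np.ones((5,5),np.uint8))
    c=max(cv2.findContours(k,cv2.RETR_EXTERNAL,cv2.CHAIN_APPROX_NONE)[0],key=cv2.contourArea)
    return c
E
python3 - <<'E'
from h import *
S,T=cam("scene"),cam("top"); s,t=cv2.imread("pics/scene0.png"),cv2.imread("pics/top0.png")
bs={"green":((322,220,345,238),(303,268,332,298)),"amber":((382,238,406,256),(235,250,260,277)),"coral":((360,190,390,232),(255,270,290,322))}
for k,(b1,b2) in bs.items():
    c1,c2=blob(s,k,b1),blob(t,k,b2); r1,r2=cv2.minAreaRect(c1),cv2.minAreaRect(c2)
    print(k,cv2.contourArea(c1),r1,cv2.contourArea(c2),r2)
    if k!="coral": print(tri(S,r1[0],T,r2[0]).round(4),onplane(T,r2[0],.092).round(4))
    else:
        for p in cv2.boxPoints(r2): print(p, onplane(T,p,.1465).round(4))
        q=c1[:,0]; print("scene extreme", q[q[:,1].argmin()],q[q[:,0].argmax()],q[q[:,0].argmin()],q[q[:,1].argmax()])
# upscaled crops
cv2.imwrite("pics/crop.png",np.hstack([cv2.resize(s[180:280,300:400],(400,400),interpolation=2),cv2.resize(t[235:335,225:325],(400,400),interpolation=2)]))
E
```

```text
green 33.0 ((334.4324645996094, 226.5946044921875), (6.5759596824646, 7.891151428222656), 80.53767395019531) 113.0 ((315.75677490234375, 281.54052734375), (13.480716705322266, 13.480716705322266), 80.53767395019531)
[0.5067 0.0512 0.096 ] [0.5072 0.0482 0.092 ]
amber 97.5 ((394.0, 244.5), (9.0, 18.0), 90.0) 257.5 ((247.0, 263.0), (18.0, 18.0), 90.0)
[0.5358 0.1668 0.096 ] [0.536  0.1659 0.092 ]
coral 283.5 ((372.0060729980469, 209.44512939453125), (14.466531753540039, 30.037376403808594), 6.34019136428833) 252.0 ((271.8872375488281, 296.18841552734375), (8.82075023651123, 33.93484878540039), 15.64224624633789)
[263.06528 311.33826] [0.4607 0.1293 0.1465]
[272.21512 278.66022] [0.5123 0.1164 0.1465]
[280.7092  281.03857] [0.5089 0.1029 0.1465]
[271.55936 313.7166 ] [0.4573 0.1158 0.1465]
scene extreme [376 195] [380 203] [365 207] [367 224]
```

View pics/crop.png

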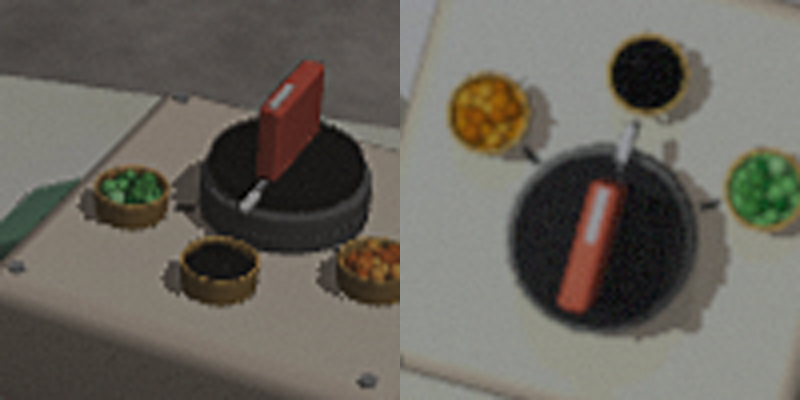

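The crop confirms green, black and amber in order, with the bar pointing at the black cup. From the cups, the axis is about (0.4845, 0.1165) and the yaw about -13.9°, which agrees with the bar. The green–amber chord is 120 mm against 122 expected. Next I'll check the bar's top height across the two views and move above it for a wrist look.

```bash
cat >> h.py <<'E'
A0=np.array([.4845,.1165]); YAW=np.radians(-13.9)
def quat(a, flip=0):  # bar direction a (world rad): tool x along bar, z down
    return (Rot.from_euler("z",a+flip*np.pi)*Rot.from_euler("x",np.pi)).as_quat()
E
python3 - <<'E'
from h import *
S,T=cam("scene"),cam("top")
print("bar top",tri(S,(373,201),T,(273,296.5)))
for f in (0,1):
    for d in (0,-70):
        q=arm.ik([*A0,.2],quat(YAW+np.radians(d),f)); print(f,d,None if q is None else np.round(q,2))
E
```

```text
bar top [0.48394656 0.11661432 0.14789481]
0 0 [-0.72  0.61  0.67  1.99 -0.56  0.73 -1.52]
0 -70 [ 0.05  0.57 -0.49  1.97  0.4   0.7   2.57]
1 0 [-0.29  0.52  0.02  1.98 -0.02  0.64  1.07]
1 -70 [-0.48  0.54  0.29  1.98 -0.25  0.65  0.08]
```

Run:
```python
from h import *
t0=arm.read_time()
arm.movep([*A0,.34],quat(YAW,1)); print("t",t0,arm.read_time())
C=cam("wrist"); im=snapshot("wrist"); cv2.imwrite("pics/w1.png",im); np.savez("pics/w1.npz",K=C[0],R=C[1],t=C[2])
print((-C[1].T@C[2]).round(3))
f=[]; 
for i in range(10): f.append(np.r_[arm.read_ft_force(),arm.read_wrist_torque()])
print(np.mean(f,0).round(2),np.std(f,0).round(3),arm.read_time(),arm.read_tool_pos(),np.round(arm.read_joint_positions(),2))
```

```text
t 0.1 2.125
[0.411 0.136 0.41 ]
[ 0.22  0.46  0.55 -0.    0.02 -0.  ] [0. 0. 0. 0. 0. 0.] 2.175 [0.48439996 0.11777183 0.33988802] [-0.37  0.34  0.12  1.8  -0.05  1.    1.1 ]
```

View pics/w1.png

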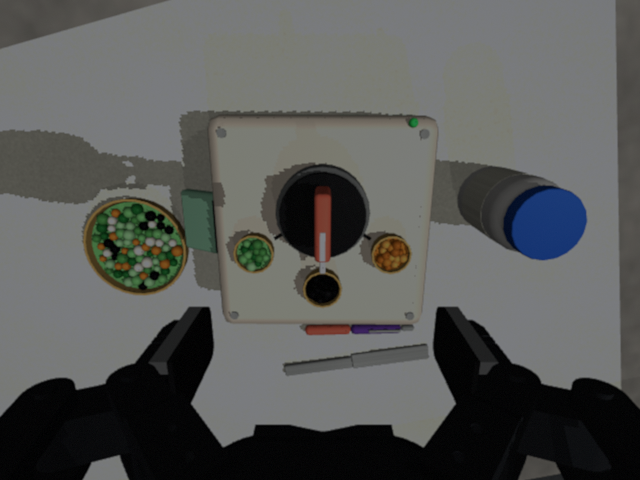

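The wrist view shows the bar at about (322,223) and the cups at green (254,253), amber (391,253) and black (322,288). I'll cast these rays and triangulate with the top view.

Run:
```python
from h import *
z=np.load("pics/w1.npz"); W=(z["K"],z["R"],z["t"]); T=cam("top")
w=cv2.imread("pics/w1.png")
c=blob(w,"coral",(300,170,345,270)); r=cv2.minAreaRect(c); print(r)
b=cv2.boxPoints(r); print(np.array([onplane(W,p,.1465) for p in b]).round(4))
g=cv2.minEnclosingCircle(blob(w,"green",(230,230,280,275)))[0]; a=cv2.minEnclosingCircle(blob(w,"amber",(365,230,415,278)))[0]
t=cv2.imread("pics/top0.png")
gt=cv2.minEnclosingCircle(blob(t,"green",(303,268,332,298)))[0]; at=cv2.minEnclosingCircle(blob(t,"amber",(235,250,260,277)))[0]
print(g,a,gt,at); G,Am=onplane(W,g,.093),onplane(W,a,.093)
print("tri",tri(W,g,T,gt),tri(W,a,T,at)); print("plane",G,Am,np.linalg.norm(G-Am))
d=(Am-G)[:2]; d/=np.linalg.norm(d); x=np.array([d[1],-d[0]]); print("axis",(G+Am)[:2]/2-x*.072*np.cos(np.radians(58)),"yaw",np.degrees(np.arctan2(x[1],x[0])))
```

```text
((322.4999694824219, 225.99996948242188), (14.999998092651367, 69.99998474121094), -0.0)
[[0.5059 0.1072 0.1465]
 [0.4553 0.12   0.1465]
 [0.4578 0.1302 0.1465]
 [0.5086 0.118  0.1465]]
(253.7250518798828, 252.77789306640625) (390.5338134765625, 253.14788818359375) (315.6982727050781, 282.637939453125) (246.640625, 262.765625)
tri [0.50559166 0.04873384 0.08832386] [0.53650571 0.16807501 0.0859573 ]
plane [0.50473098 0.05059786 0.093     ] [0.53394692 0.16814902 0.093     ] 0.1211274008929624
axis [0.48231125 0.11857623] yaw -13.95738125265169
```

Run:
```python
from h import *
print(arm.read_tool_pos())
arm.line_to([.4834,.1176,.26],.15,quat(YAW,1)); arm.pause(.3)
p=arm.read_tool_pos(); print(p, Rot.from_quat(arm.read_eef_rot()).as_matrix().round(3).tolist())
W=cam("wrist"); w=snapshot("wrist"); cv2.imwrite("pics/w2.png",w)
r=cv2.minAreaRect(blob(w,"coral",(250,60,400,400))); print(r,(-W[1].T@W[2]).round(3))
print(np.array([onplane(W,q,.1465) for q in cv2.boxPoints(r)]).round(4))
print(arm.read_ft_force(),arm.read_wrist_torque(),arm.read_time())
```

```text
[0.48439996 0.11777183 0.33988802]
[0.48372908 0.11766872 0.26072703] [[-0.971, 0.24, 0.002], [0.24, 0.971, 0.0], [-0.001, 0.001, -1.0]]
((323.0, 263.0), (22.0, 102.0), 0.0) [0.41  0.136 0.331]
[[0.5063 0.1066 0.1465]
 [0.4514 0.1207 0.1465]
 [0.454  0.1314 0.1465]
 [0.5092 0.1182 0.1465]]
[-0.79277233 -0.18609778  0.18872622] [-0.04361823  0.02180425 -0.00711886] 3.2083
```

View pics/w2.png

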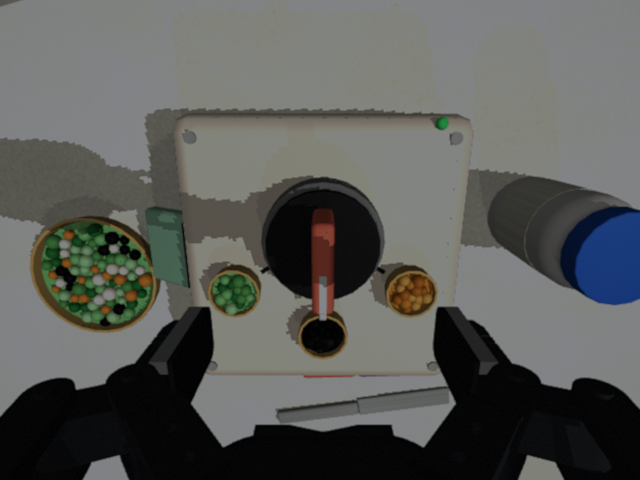

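Laterally the bar (x≈323) sits midway between the fingers (x≈323.5), so the lateral alignment is good. I'll descend and grip gently.

```bash
cat >> h.py <<'E'
def ft(n=4):
    v=[]
    for _ in range(n): arm.pause(.04); v.append(np.r_[arm.read_ft_force(),arm.read_wrist_torque()])
    return np.mean(v,0)
def show(l): print(l,"t%.1f"%arm.read_time(),"tcp",np.round(arm.read_tool_pos(),4),"ft",ft().round(2),"pad",np.round(arm.read_finger_force(),1),"op",round(float(arm.read_opening()),3))
E
python3 - <<'E'
from h import *
show("above")
n=np.array([.24,.97])*.0004; c=np.array([.4834,.1176])+n
arm.line_to([*c,.191],.1,quat(YAW,1)); show("down")
arm.move_gripper(.3,20); show("narrow")
arm.move_gripper(0,20); show("grip20")
E
```

```text
above t3.2 tcp [0.4836 0.1176 0.2606] ft [ 0.06 -0.08  0.32 -0.01  0.02 -0.01] pad 0.0 op 0.996
down t4.2 tcp [0.4839 0.118  0.1914] ft [ 0.17  0.15 -0.01  0.    0.02 -0.02] pad 0.0 op 1.0
narrow t5.0 tcp [0.4835 0.118  0.191 ] ft [ 0.03  0.04 -0.07  0.01 -0.02  0.02] pad 0.0 op 0.3
grip20 t5.4 tcp [0.4835 0.1177 0.191 ] ft [-0.7  -0.64  1.29 -0.18  0.08  0.01] pad 25.5 op 0.134
```

Run:
```python
from h import *
arm.move_gripper(0,60); show("grip60")
p=np.array([.48385,.118,.191])
for dz in (.003,.006,.009,.0115):
    arm.line_to(p+[0,0,dz],.03); show(f"up{dz}")
```

```text
grip60 t5.8 tcp [0.4835 0.1177 0.1911] ft [-1.11 -1.73  3.26 -0.33  0.18  0.01] pad 62.7 op 0.129
up0.003 t6.2 tcp [0.4835 0.1178 0.1932] ft [ 0.62 -1.33 -7.08 -0.28 -0.16  0.01] pad 61.1 op 0.129
up0.006 t6.6 tcp [0.4835 0.1178 0.1968] ft [-0.12 -1.51 -7.79 -0.38 -0.06 -0.02] pad 61.0 op 0.129
up0.009 t7.0 tcp [0.4835 0.1179 0.2   ] ft [-0.65 -2.   -9.18 -0.43  0.01  0.05] pad 60.8 op 0.128
up0.0115 t7.5 tcp [0.4835 0.1179 0.2024] ft [-0.78 -2.15 -9.73 -0.51  0.1   0.03] pad 60.7 op 0.128
```

```bash
cat >> h.py <<'E'
C0=np.array([.48385,.118]); Z0=.1910
def turn(deg,dz,c=C0): arm.movep([*c,Z0+dz],quat(YAW+np.radians(deg),1))
def ang():
    x=Rot.from_quat(arm.read_eef_rot()).as_matrix()[:,0]; return np.degrees((np.arctan2(-x[1],-x[0])-YAW))
E
python3 - <<'E'
from h import *
for d in (-6,-18,-32,-46):
    turn(d,.0115); show(f"turn{d} {ang():.2f}")
E
```

```text
turn-6 -5.87 t7.9 tcp [0.4836 0.1179 0.2024] ft [-0.56 -3.   -9.53 -0.57  0.2   0.02] pad 60.7 op 0.127
turn-18 -17.73 t8.3 tcp [0.4836 0.1179 0.2024] ft [-1.38 -2.81 -9.65 -0.68  0.3   0.04] pad 60.7 op 0.134
turn-32 -31.68 t8.8 tcp [0.4836 0.118  0.2024] ft [ -1.74  -3.49 -10.    -0.78   0.4    0.02] pad 60.7 op 0.13
turn-46 -45.67 t9.2 tcp [0.4836 0.118  0.2024] ft [-2.24 -3.38 -9.43 -0.9   0.48  0.03] pad 60.7 op 0.127
```

```bash
cat >> h.py <<'E'
def probe(deg):
    """lower gently at deg; True if the pin goes into a notch"""
    turn(deg,.0095)
    for dz in (.0083,.0077,.0072,.0067,.0062):
        arm.line_to([*C0,Z0+dz],.02); f=ft(2)
        if f[2]>-4.5: break
    p=arm.read_tool_pos(); print(f"probe {deg} at {ang():.2f} dz {dz} z {1e3*(p[2]-.1911):.2f} ft",f.round(2),"t%.1f"%arm.read_time(),flush=True)
    if f[2]>-4.5: arm.line_to([*C0,Z0+.0095],.03); return False
    return True
E
python3 - <<'E'
from h import *
print(probe(-46))
E
```

```text
probe -46 at -46.02 dz 0.0062 z 6.20 ft [-3.84 -4.11 -7.44 -0.95  0.77 -0.03] t11.3
True
```

Run:
```python
from h import *
for dz in (.0056,.005,.0044):
    arm.line_to([*C0,Z0+dz],.02); f=ft(2); print(dz,round(1e3*(arm.read_tool_pos()[2]-.1911),2),f.round(2))
    if f[2]>-4.5: break
print(arm.read_time())
```

```text
0.0056 5.65 [-3.65 -4.03 -7.67 -0.96  0.78  0.  ]
0.005 5.08 [-3.91 -4.32 -7.3  -0.94  0.8  -0.05]
0.0044 4.52 [-3.43 -4.62 -6.55 -0.95  0.85 -0.06]
12.3167
```

The pin went in: the spring load stays at about 7 N well below plate level, with no twisting moment. I'll follow it down and release.

Run:
```python
from h import *
for dz in (.0036,.0026,.0016,.001):
    arm.line_to([*C0,Z0+dz],.02); f=ft(2); print(dz,round(1e3*(arm.read_tool_pos()[2]-.1911),2),f.round(2))
    if f[2]>-3: break
arm.move_gripper(.35,20); show("open")
cv2.imwrite("pics/s2.png",cv2.resize(snapshot("scene")[180:280,300:400],(500,500),interpolation=2))
```

```text
0.0036 3.75 [-3.87 -3.93 -6.   -0.95  0.81 -0.1 ]
0.0026 2.81 [-3.65 -3.71 -6.02 -0.93  0.87 -0.12]
0.0016 1.84 [-4.22 -4.56 -5.45 -0.94  0.91 -0.06]
0.001 1.3 [-4.05 -4.08 -5.05 -0.96  0.89 -0.06]
open t14.0 tcp [0.4859 0.1193 0.1934] ft [ 0.06  0.02 -0.1   0.01  0.02  0.01] pad 0.0 op 0.355
```

View pics/s2.png

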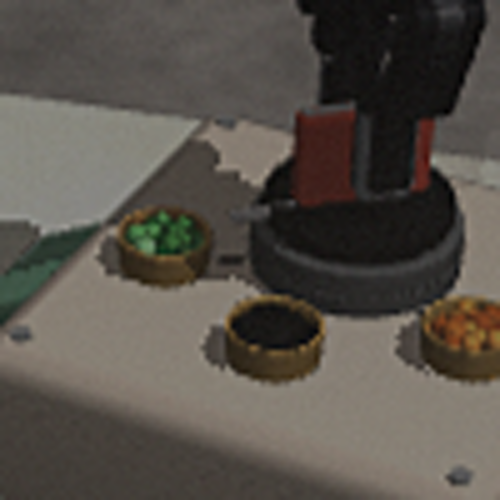

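The released knob shows its needle on the green-cup side, but the hand hides the rest. I'll open fully, rise straight up and measure the bar angle and height.

Run:
```python
from h import *
arm.move_gripper(1.0); p=arm.read_tool_pos()
arm.line_to([*C0,.30],.12); arm.pause(.2)
W=cam("wrist"); w=snapshot("wrist"); S,T=cam("scene"),cam("top"); s,t=snapshot("scene"),snapshot("top")
for n,i in zip("wst",(w,s,t)): cv2.imwrite(f"pics/{n}3.png",i)
r=cv2.minAreaRect(blob(w,"coral",(220,60,420,400)))
b=np.array([onplane(W,q,.1465) for q in cv2.boxPoints(r)])[:,:2]
e=max((b[1]-b[0],b[2]-b[1]),key=np.linalg.norm); a=np.degrees(np.arctan2(e[1],e[0])); print("c",b.mean(0),"bar ang",a, "rel",(a+13.9+90)%180-90, r)
show("up")
m=np.hstack([cv2.resize(s[180:280,300:400],(400,400),interpolation=2),cv2.resize(w[130:380,195:445],(400,400),interpolation=2)])
cv2.imwrite("pics/c3.png",m)
```

```text
c [0.48181452 0.12169651] bar ang -59.49391264972154 rel -45.59391264972154 ((323.0, 241.5), (87.0, 18.0), 90.0)
up t16.2 tcp [0.4838 0.118  0.2997] ft [ 0.34  0.55 -0.16 -0.01  0.02  0.  ] pad 0.0 op 0.998
```

View pics/c3.png

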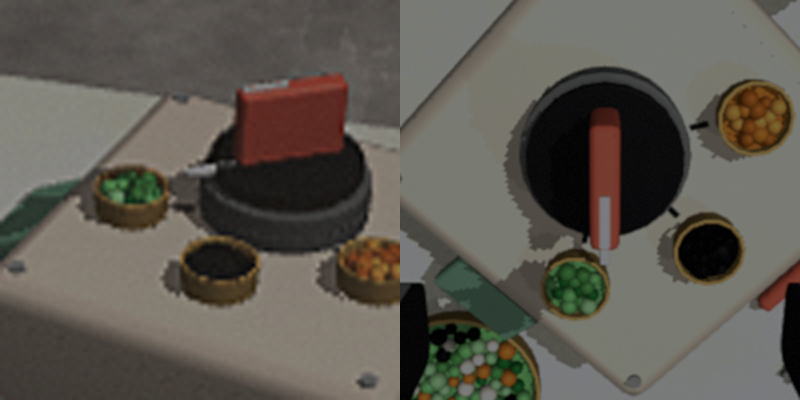

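Right crop: the bar points to the green cup's side, about 12° short of the cup's direction, which is within the stated range. The bar's top centre in the scene view, about (373,201), matches its home value. I'll check numerically that the disc rim is at its home height.

Run:
```python
import cv2,numpy as np
a,b=[cv2.imread(f"pics/{n}.png",0) for n in("scene0","s3")]
B=b[214:250,372:398]  # right/front rim of disc + collar
for y in range(-6,7): print(y,round(float(np.abs(a[214+y:250+y,372:398].astype(int)-B).mean()),2),end="; ")
```

```text
-6 25.03; -5 22.84; -4 20.28; -3 17.53; -2 14.37; -1 10.07; 0 3.9; 1 10.07; 2 14.42; 3 17.26; 4 19.92; 5 22.52; 6 25.02;
```

Run:
```python
from h import *
S=cam("scene"); pr=lambda X:((lambda v:v[:2]/v[2])(S[0]@(S[1]@X+S[2])))
for nm,rel in (("scene0",0),("s3",-45.6)):
    c=blob(cv2.imread(f"pics/{nm}.png"),"coral",(345,170,400,232))[:,0]
    a=YAW+np.radians(rel); u=np.array([np.cos(a),np.sin(a)]); v=np.array([-u[1],u[0]])
    for ht in (0,.008):
        P=np.array([pr(np.r_[C0+u*i+v*j,.1465-.038*k+ht]) for i in(-.026,.026) for j in(-.006,.006) for k in (0,1)])
        print(nm,ht,"pred rows",P[:,1].min().round(1),P[:,1].max().round(1),"cols",P[:,0].min().round(1),P[:,0].max().round(1))
    print("  seen",c[:,1].min(),c[:,1].max(),c[:,0].min(),c[:,0].max())
```

```text
scene0 0 pred rows 194.7 227.1 cols 362.7 381.4
scene0 0.008 pred rows 190.9 223.4 cols 362.9 381.7
  seen 195 224 365 380
s3 0 pred rows 198.2 223.2 cols 357.1 387.4
s3 0.008 pred rows 194.4 219.6 cols 357.3 387.7
  seen 198 220 359 386
```

The top of the bar is at row 198, as predicted for home (198.2; it would be 194.4 if raised). The knob is home and nothing is touching it, so I'll hand in.

Run:
```python
from h import *
print(ticket.finish_job(), arm.read_time())
```

```text
the job is handed in; nothing more can be done
the job is handed in; nothing more can be done
```

The knob now sits fully home in the green notch, about 46° towards the green cup, with the hand clear and the job handed in at about 16 s; nothing else was touched, and no verdict came back.

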